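Bring the brake adjuster hole round and point it out

ROBOT

A 6-joint arm with a two-finger parallel gripper is mounted at the origin on a cart in front of the work surface, level with it; the furniture and walls round the work are solid. World frame = base frame: x ahead of the robot, y to its left, z up, the work surface at z = 0. Lengths are in mm, angles in rad, forces in N, time in s.
With the tool pointing down it reaches from about 350 to 975 mm from the base axis. Payload 7.1 kg.
Tool frame: the origin (TCP) lies midway between the tips of the shut fingers; the grasp point (between the pads) lies 19 mm behind it (ctrl.grasp_offset is the distance from the TCP to the grasp point, in mm); z points along the fingers, y is the line along which they close (so a half turn about z gives the same grasp; the last joint's range is limited). The gripper opens to 88 mm and grips with 3 to 60 N. Pads are 20 mm wide; open, the fingers measure 115 mm over their backs; the gripper's body (75 mm by 178 mm) begins 61 mm behind the grasp point.
Start: joints at [-1.264, 0.423, 1.63, -0, 1.089, -0.019], TCP at [200.059, -592.099, 192.075] pointing down, gripper open.
Joint ranges: [-3, 3], [-0.9, 2.11], [0.09, 2.58], [-1.31, 4.45], [0.11, 2.69], [-2.54, 2.54]. Speed limits (rad/s): [2.39, 2.39, 3.01, 3.14, 3.14, 3.14].

INTERFACE

Orientations are given as a rotation vector (axis times angle).
In Python, from workcell import ctrl gives the robot as it stands. The module is installed in compiled form; this text tells all that it offers.
- The arm moves only by the tool servo_tool, never from a script. Its argument "rows" is a list of rows, each a list of 7 numbers: the turn, a rotation vector about the tool's x, y, z as a fraction of full scale, then the shift along the tool's x, y, z as a fraction of full scale, then the finger opening in mm, from 0 to 87.8. A call has 1 to 10 rows; each row is the pose to reach, as a shift and turn from the pose commanded when the call began, along the tool's axes at that moment; what a row does not reach only later rows make up. Full scale, the value 1, is 20 cm for a shift and 1.5 rad for a turn. A row lasts 1/8 s, in which the tool goes at most 62.5 mm and 10.7 degrees, less where a joint would pass 70% of its speed; a pose out of reach is approached as far as the arm can. A call with a number of a shift or a turn outside -1 to 1 is refused whole. A call with a gripper value outside its range is refused whole. The fingers move at their own pace and stop on an object; the grip force is fixed at half the most. Time passes only in rows, so rows that repeat a pose let the fingers close. It gives the time, the measured TCP pose, the force, the opening and the grip force at its end, in the units of the state.
- ctrl.get_obs(): the state, without advancing time (a new reading comes with each control period).
- ctrl.get_image(name): name is "scene" or "top" or "wrist"; returns (picture, depth): 420x560x3 uint8, red, green, blue; 420x560 float32, mm along the optical axis (not along the pixel's ray), 0 where there is no reading.
- ctrl.camera_info(name): a dict with "intrinsics" (3x3 intrinsics, pixels), "k1" (the pictures are not rectified: a ray, as slopes to the right and down, at radius r is drawn at 1 + k1 r^2 times it, then the intrinsics apply), "R" (3x3) and "t" (3): a world point X has camera coordinates R X + t. Camera axes: x right, y down, z forward; pixel columns grow to the right and rows downward; lengths in mm; the calibration is good to about 2 mm. A picture is of the moment at which its call begins: read the wrist's pose just before it. camera_info takes no time and is no camera call; for the wrist camera it gives the pose at the moment of the call.
- ctrl.close_job(): hands the job in; it is judged then, once.
The state is a dict: "t": time; "qpos": joint angles; "qvel": joint speeds; "joint_torque": joint torques, N m; "ee_pos": TCP position; "orientation": TCP orientation; "ft_force": force on the tool from outside, world axes, zero at the start; "moment": the same for the moment, N m; "width": finger opening in mm; "grasp_force": force on a finger pad.
Only numpy, scipy, OpenCV 4.12 (cv2) and the standard library are available. Lean on these libraries where they do the work, as an engineer would, in place of code of your own. Each camera call takes 0.05 s, during which the arm holds its last target. There are 200 camera calls.

TASK

I am about to adjust the handbrake shoes inside this brake disc. With your fingertips, gently push the disc round on its hub, either way, until its one open hole stands over the star-wheel adjuster underneath, which is where the hole points at the middle of the caliper bracket, and take your hand off it. Then point straight down at the hole from just above, one to five centimetres, without touching anything, keep still there for a good three seconds and finish while still pointing, so that I see where the screwdriver goes; leave the screwdriver, the brake pad and the nuts lying where they are.

Things in the scene. Friction and masses are not known exactly. Their poses are not given: they have to be found in the camera images.
- hub_carrier: dark cast hub carrier lying fixed on the chest top with its wheel axis vertical; origin on that axis at the chest top. Its x axis points outward through the middle of the caliper bracket, a dark yoke of two pillars and a cross bridge outside the disc's rim, 116 to 135 mm from the axis (two short fingers reach in to 93 mm), 105 mm wide, top 78 mm above the chest; z up. It cannot move.
- brake_disc (a joint): turning angle of the iron brake disc on its hub, rad, anticlockwise positive from above; no stops, it counts past a full turn. At 0 and 6.283 the hole stands exactly over the adjuster. Friction takes about 5 N at a stud to overcome; pushed at up to 0.05 m/s it stops within 0.05 rad of where the push ends. The disc is 224 mm across, its rubbing ring 62 mm above the chest. It cannot be lifted.
- disc_hole (a point): centre of the open hole (17 mm across) in the flat top of the hat, level with that top, 56 mm from the axis, half-way between two studs. It is the only open hole; the small bright disc opposite it is a cross-slotted screw head.
- disc_centre (a point): point on the wheel axis, level with the flat top of the disc's raised hat (144 mm across, 84 mm above the chest). Round it a grease cap, 56 mm across, stands 21 mm above the hat, and four threaded wheel studs, 12 mm thick, stand 26 mm above it at 50 mm from the axis, 45, 135, 225 and 315 degrees from the direction of the hole.
- adjuster (a point): top of the star-wheel adjuster: a small toothed steel wheel fixed inside the hat, 11 mm below its top and 56 mm from the axis, on the line from the axis to the middle of the caliper bracket. Hidden by the hat until the hole stands over it.
- screwdriver: bystander: loose screwdriver with a black handle, 193 mm long, 31 mm thick, lying right of the disc; origin under its middle. Not to be moved.
- brake_pad: bystander: loose curved worn brake pad, 108 x 48 x 12 mm, lying flat near the left front; origin under its middle. Not to be moved.
- nut_a: bystander: loose hexagon nut, 22 mm across, 10 mm high, lying near the right front; origin under its middle. Not to be moved.
- nut_b: bystander: a second such nut, close to the first. Not to be moved.

How it is judged (in metres and radians):
On the way, in this order (a step that is already met when the one before it is completed fails the run):
1. the hole stands over the adjuster, the disc is at rest and the hand is off it (horizontal distance between disc_hole and adjuster below 0.006 m and velocity of joint brake_disc between -0.05 and 0.05 rad/s and contact force between each of the fingers, the arm and hub_carrier below 0.1 N), for 0.2 s.
2. the gripper points at the hole from just above, touching nothing, for 2 s (all of step 1 and horizontal distance between the grasp point and disc_hole below 0.015 m and z of the grasp point in the frame of disc_hole between 0.005 and 0.095 m), for 2 s.
At the end, for the whole second after the job is handed in: The hole is within 6 mm of the adjuster seen from above, the disc is at rest, the point between the finger pads is within 15 mm of the hole's centre seen from above and 5 to 95 mm above it with nothing touched, and the screwdriver, the pad and the nuts lie within 10 mm of where they were (all of step 2 and distance of each of screwdriver, brake_pad, nut_a, nut_b from where it was at the start of the episode below 0.01 m).
It fails at once if a bystander (screwdriver, brake pad, nut) was moved or lifted by more than 10 mm (distance of any of screwdriver, brake_pad, nut_a, nut_b from where it was at the start of the episode above 0.01 m).
It fails at once if the disc or its carrier was pushed harder than 40 N (contact force between any of the fingers, the arm and hub_carrier above 40 N).
It also fails if it takes over 54 s, if anything falls off the work surface, if the arm or the gripper's body presses on something with over 40 N, if the wrist force passes 120 N, or if a joint passes its speed limit or range.

## Working session

There is one attempt and no reset: what is moved stays moved. The work goes in short steps, Python scripts to look and compute and a tool call to move; the robot and the scene stay as the last step left them, time stands still between calls to the robot, and variables do not carry over. Pictures are saved under pics/ and viewed, at most 13 in all, crops included, and the job is handed in when it is done.

Besides the shell and the picture viewer there is one more tool, called by a JSON object that holds its "method" and its "body". servo_tool: Moves the arm, as the interface text tells. Its arguments: {"type":"object","properties":{"rows":{"type":"array","items":{"type":"array","items":{"type":"number"}}}},"required":["rows"]}

```bash
mkdir -p pics
cat > h.py <<'E'
import numpy as np, cv2
from workcell import ctrl
def snap(n,f):
    info=ctrl.camera_info(n); im,d=ctrl.get_image(n)
    cv2.imwrite(f'pics/{f}.png',im[:,:,::-1]); np.savez(f'pics/{f}.npz',im=im,d=d,**{k:np.array(info[k]) for k in('intrinsics','k1','R','t')})
    return im,d,info
def ray(info,u,v):
    K=np.array(info['intrinsics']);k=float(info['k1'])
    p=np.array([(u-K[0,2])/K[0,0],(v-K[1,2])/K[1,1]]);q=p.copy()
    for _ in range(20): q=p/(1+k*(q@q))
    R=np.array(info['R']);t=np.array(info['t'])
    return -R.T@t, R.T@np.array([q[0],q[1],1.])
def onz(info,u,v,z):
    o,d=ray(info,u,v); return o+d*(z-o[2])/d[2]
def proj(info,X):
    c=np.array(info['R'])@np.array(X,float)+np.array(info['t']);q=c[:2]/c[2];q=q*(1+float(info['k1'])*(q@q))
    K=np.array(info['intrinsics']);return K[0,0]*q[0]+K[0,2],K[1,1]*q[1]+K[1,2]
def pt(info,d,u,v):
    o,r=ray(info,u,v); return o+r*d[int(round(v)),int(round(u))]
E
python3 - <<'E'
from h import *
for n in('top','scene'):
    im,d,i=snap(n,n+'0'); print(n,-np.array(i['R']).T@i['t'])
o=ctrl.get_obs();print(o['t'],o['ee_pos'],o['orientation'],ctrl.grasp_offset)
E
```

```text
top [355.26874405  32.40056288 914.34769927]
scene [-53.53581479 601.25972266 683.39823671]
0.1 [ 199.89608071 -591.59861812  191.37849287] [-3.09864869e+00 -5.09264860e-01  2.98690915e-04] 18.700000000000003
```

View pics/top0.png

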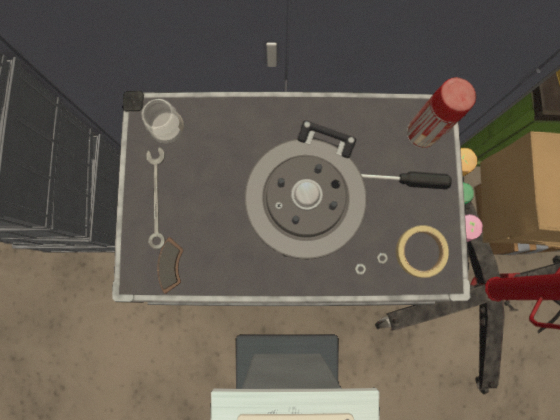

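View pics/scene0.png

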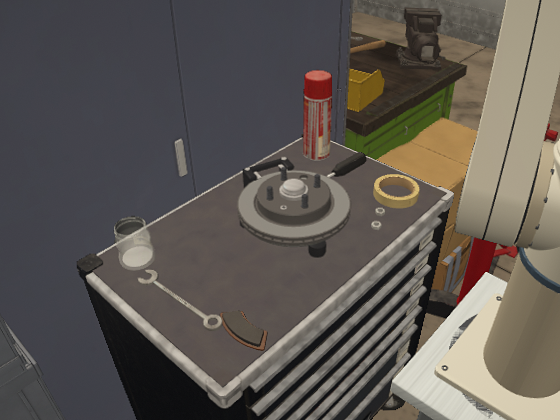

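The top view shows the disc centre near (306,195), the open hole near (335,184), the screw head at (279,205), the studs near (318,169), (281,183), (296,220) and (333,205), and the bracket near (327,140). The screwdriver is to the right at (362–450,180). Next I'll measure these.

Run:
```python
from h import *
z=np.load('pics/top0.npz');im=z['im'];d=z['d']
c=cv2.resize(im[110:270,225:385],None,fx=3.7,fy=3.7,interpolation=cv2.INTER_CUBIC);cv2.imwrite('pics/crop.png',c[:,:,::-1])
# height map
v,u=np.mgrid[0:420,0:560]
P=np.zeros((420,560,3))
for y in range(90,300):
    for x in range(120,465):
        if d[y,x]>0:P[y,x]=pt(z,d,x,y)
Z=P[:,:,2]
roi=np.zeros_like(Z,bool);roi[100:270,230:385]=1
for name,lo,hi in(('ring',50,72),('hat',78,90),('cap',98,108)):
    m=(roi&(Z>lo)&(Z<hi)).astype(np.uint8)
    n,l,s,cc=cv2.connectedComponentsWithStats(m);k=1+np.argmax(s[1:,4]);m=(l==k).astype(np.uint8)
    cn=max(cv2.findContours(m,0,2)[0],key=cv2.contourArea)
    h=np.median(Z[m>0]);(cx,cy),r=cv2.minEnclosingCircle(cn)
    e=cv2.fitEllipse(cn);print(name,h,s[k,4],'ell',e,onz(z,*e[0],h),'r',np.linalg.norm(onz(z,e[0][0]+e[1][0]/2,e[0][1],h)-onz(z,*e[0],h)))
for q in((335,184),(279,205)):print(q,onz(z,*q,84))
for q in((318,169),(281,183),(296,220),(333,205)):print('stud',q,onz(z,*q,110),P[q[1],q[0]])
m=(roi&(Z>73)&(Z<84)&(v<160)).astype(np.uint8);cv2.imwrite('pics/br.png',m*255)
pp=P[m>0];print('bracket',len(pp),pp.mean(0),cv2.minAreaRect(pp[:,:2].astype(np.float32)))
for q in((360,178),(410,180),(450,182)):print('sd',P[q[1],q[0]])
print('can',P[100,455],'tape',P[250,423],onz(z,423,251,20),'nuts',onz(z,361,269,10),onz(z,382,258,10))
```

```text
ring 61.17253180526711 6465 ell ((305.642578125, 197.4529571533203), (119.67259979248047, 123.07099914550781), 20.964200973510742) [507.82847485 -21.02730515  61.17253181] r 110.16463390255772
hat 82.92437760288396 4082 ell ((306.3659362792969, 195.48890686035156), (78.60602569580078, 79.87619018554688), 103.68013000488281) [507.49153086 -20.99135985  82.9243776 ] r 70.36689047465438
cap 102.67576274257578 443 ell ((307.002685546875, 193.11318969726562), (22.899070739746094, 23.263883590698242), 112.82585906982422) [508.07726969 -20.87691535 102.67576274] r 19.968917433208823
(335, 184) [528.23322237 -72.49665067  84.        ]
(279, 205) [490.16339374  27.74779688  84.        ]
stud (318, 169) [549.44132768 -40.06118164 110.        ] [549.63437009 -40.13322162 109.20033399]
stud (281, 183) [524.46462146  24.40438825 110.        ] [524.7272068   24.3919785  108.75168406]
stud (296, 220) [459.99725304  -1.10169667 110.        ] [460.34777815  -1.21382835 107.30785748]
stud (333, 205) [485.93402419 -64.98428456 110.        ] [486.17266026 -65.16214004 108.53100709]
bracket 687 [616.0627415  -57.47828723  76.8776229 ] ((599.0639038085938, -55.11648941040039), (102.7411117553711, 82.3553237915039), 73.10617065429688)
sd [ 544.33965845 -122.0675039    61.55906856]
sd [ 548.36402888 -226.29381362   27.51163066]
sd [ 544.88536308 -306.89548812   27.25976218]
can [ 641.93366218 -256.3773505   209.00471052] tape [ 414.38086074 -253.36452675    2.87887536] [ 411.35660977 -247.91736045   20.        ] nuts [ 378.74660313 -128.59352703   10.        ] [ 399.33251764 -169.76235048   10.        ]
```

View pics/crop.png

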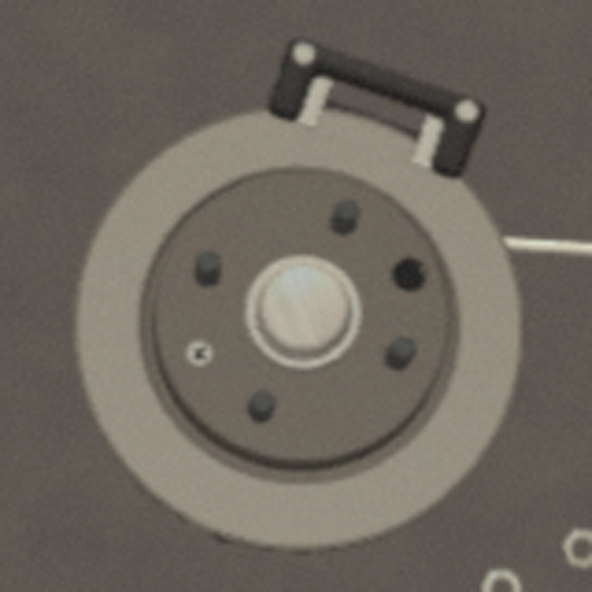

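The crop shows the hole at full-image pixel (335.5,183.8), the screw at (279,205), and the bracket bolt heads at (307.2,124.3) and (350.9,139.7). The disc axis is about (508,-21). The hole stands at about -68.5° and the bracket at about -19.5°, so the disc has to turn +49°. I'll straddle the stud at about -113.6° and move towards it now.

{"method": "servo_tool", "body": {"rows": [[0,0,0,0.2,-0.18,0,40],[0,0,0,0.45,-0.41,0,40],[0,0,0,0.7,-0.64,0,40],[0,0,0,0.9,-0.82,0,40],[0,0,0,1.0,-0.92,0,40],[0,0,0,1.0,-0.92,0,40]]}}

```text
t: 0.85
ee_pos: [331.1, -352.1, 192.0]
orientation: [-3.099, -0.515, 0.001]
ft_force: [-0.1, -0.5, 0.6]
width: 40.3
grasp_force: 0.0
```

{"method": "servo_tool", "body": {"rows": [[0,0,0,0.2,-0.18,0,40],[0,0,0,0.45,-0.41,0,40],[0,0,0,0.7,-0.64,0,40],[0,0,0,0.9,-0.82,0,40],[0,0,0,1.0,-0.92,0,40],[0,0,0,1.0,-0.92,0,40]]}}

```text
t: 1.6
ee_pos: [462.1, -115.1, 192.0]
orientation: [3.099, 0.513, 0.0]
ft_force: [-0.5, -0.0, -0.6]
width: 40.0
grasp_force: 0.0
```

{"method": "servo_tool", "body": {"rows": [[0,0,-0.1,0.1,-0.09,0,40],[0,0,-0.2,0.2,-0.18,0,40],[0,0,-0.3,0.2,-0.18,0,40],[0,0,-0.4,0.2,-0.18,0,40],[0,0,-0.5,0.2,-0.18,0,40],[0,0,-0.555,0.2,-0.18,0,40],[0,0,-0.555,0.2,-0.18,0,40],[0,0,-0.555,0.2,-0.18,0,40]]}}

```text
t: 2.6
ee_pos: [487.5, -69.7, 192.0]
orientation: [2.632, 1.715, -0.0]
ft_force: [0.2, -0.5, 0.2]
width: 39.7
grasp_force: 0.0
```

Run:
```python
from h import *
z=np.load('pics/top0.npz')
c=np.array([508,-21])
b=[onz(z,*q,78)[:2] for q in((307.2,124.3),(350.9,139.7))]
m=(b[0]+b[1])/2-c;dd=b[0]-b[1];print('bolts',b,'mid r',np.hypot(*m),'ang',np.degrees(np.arctan2(m[1],m[0])),'normal',np.degrees(np.arctan2(dd[1],dd[0]))-90)
hh=onz(z,335.5,183.8,84)[:2];s=onz(z,279,205.1,84)[:2]
for p in(hh-c,c-s,hh-s):print(np.hypot(*p),np.degrees(np.arctan2(p[1],p[0])))
o=ctrl.get_obs();print(o)
snap('wrist','w1')
```

```text
bolts [array([641.96722378, -24.41788775]), array([ 612.81174168, -104.61350354])] mid r 127.07267351219309 ang -20.02604795026009 normal -19.97896698196324
56.308100252006966 -68.53979803317004
51.97053870366968 -69.71704438092006
108.27293414927819 -69.10484057328873
{'t': 2.6, 'qpos': array([-1.66000847e-01,  2.28274694e-01,  1.91720356e+00, -1.77316717e-04,
        9.96224325e-01,  2.49612373e-01]), 'qvel': array([ 0.01295227, -0.00022383, -0.00163959, -0.00052575,  0.00015969,
       -0.0007992 ]), 'joint_torque': array([-1.25357020e-01, -4.03141093e+01, -2.54156291e+01,  5.42284129e-02,
       -2.53030339e-03, -2.34608946e-02]), 'ee_pos': array([487.46326128, -69.65636336, 192.02137099]), 'orientation': array([ 2.63185173e+00,  1.71544164e+00, -2.85352103e-04]), 'ft_force': array([ 0.22529036, -0.51983967,  0.21860487]), 'moment': array([-0.02407813, -0.01135682, -0.03004633]), 'grasp_force': 0.0, 'width': 39.70051041470795}
```

View pics/w1.png

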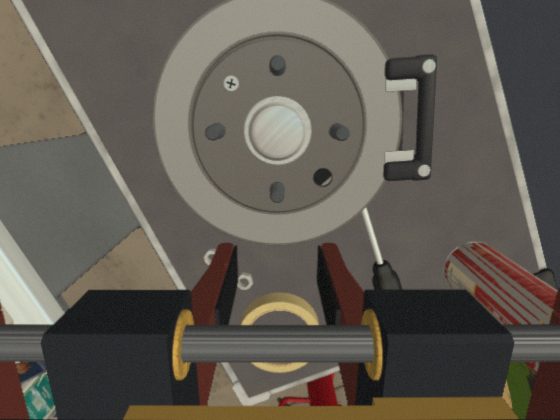

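The wrist view shows the cap at (277,130), the hole at (322,177), the screw at (231,83), the nearest stud at (277,190) and the bracket bolts at (429,66) and (424,171). I'll check these against the top view.

Run:
```python
from h import *
z=np.load('pics/w1.npz')
f=lambda u,v,h:onz(z,u,v,h)[:2]
hh,s=f(322.5,177,84),f(231,83,84);print('hole',hh,'screw',s,np.hypot(*(hh-s)))
c0=f(277,130,105);print('cap',c0)
st=[f(*q,110) for q in((278,60),(214,130),(342,131),(278,184))]
c=np.mean(st,0);print('studs',st,'c',c)
b=[f(429,66,78),f(424,171,78)]
a=lambda p:np.degrees(np.arctan2(p[1],p[0]))
print('bolts',b,a(sum(b)/2-np.array([508,-21])),a(b[0]-b[1])-90,'hole',a(hh-np.array([508,-21])),a(hh-s), [a(p-c) for p in st])
```

```text
hole [531.82135763 -71.09002388] screw [492.75493602  30.76394176] 109.08902608876451
cap [512.32503807 -17.15485111]
studs [array([533.29721072,  28.54264613]), array([468.27230945,   2.6819967 ]), array([557.7989999, -37.6722798]), array([496.10188678, -55.87200162])] c [513.86760171 -15.57990965]
bolts [array([646.03888665, -21.97530854]), array([ 616.33164671, -103.77280088])] -18.774307538330472 -19.96002568309288 hole -64.56559934443196 -69.01552040621101 [np.float64(66.23344405978834), np.float64(158.17282428765802), np.float64(-26.697063241815457), np.float64(-113.7937915099551)]
```

{"method": "servo_tool", "body": {"rows": [[0,0,0,0.025,0,0,40],[0,0,0,0.025,0,0.15,40],[0,0,0,0.025,0,0.3,40],[0,0,0,0.025,0,0.38,40],[0,0,0,0.025,0,0.44,40],[0,0,0,0.025,0,0.485,40],[0,0,0,0.025,0,0.485,40]]}}

```text
t: 3.52
ee_pos: [489.6, -63.9, 94.9]
orientation: [-2.629, -1.719, 0.001]
ft_force: [1.1, -0.1, -0.1]
width: 40.1
grasp_force: 0.0
```

Run:
```python
from h import *
a,_,_=snap('scene','s1');w,_,_=snap('wrist','w2')
c=np.hstack([cv2.resize(a[150:250,215:365],(396,300)),cv2.resize(w,(400,300))])
cv2.imwrite('pics/c2.png',c[:,:,::-1])
```

```text
(no output)
```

View pics/c2.png

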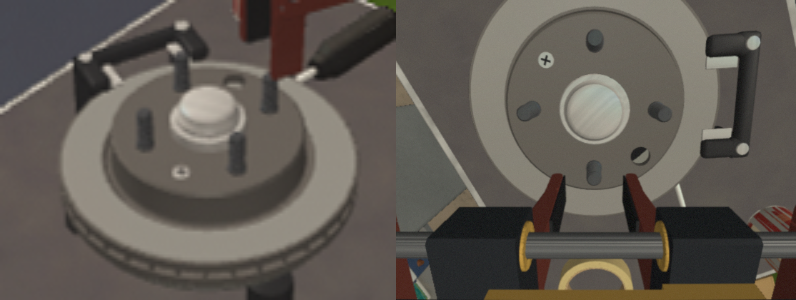

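The tips straddle the nearest stud in the wrist view; in the crop the stud is at (594,172) and the tips at (558,178) and (632,178). I'll check the radial position numerically.

Run:
```python
from h import *
z=np.load('pics/w2.npz')
print('tcp proj',proj(z,[489.6,-63.9,95]))
f=lambda u,v,h:np.round(onz(z,u,v,h)[:2],1)
k=560/400
print('stud top',f((594-396)*k,163*k,110),'base',f((594-396)*k,184*k,84),'hole',f((640-396)*k,156*k,84),'cap',f((595-396)*k,109*k,105))
for v in range(215,270,6): print(v, z['d'][v,277], np.round(pt(z,z['d'],277,v),0))
```

```text
tcp proj (np.float64(273.99131523585754), np.float64(240.6653994390349))
stud top [496.6 -52.6] base [485.  -79.2] hole [531.5 -71.1] cap [513.3 -16.4]
215 212.89392 [496. -53.  86.]
221 215.93524 [495. -57.  84.]
227 212.8111 [494. -59.  88.]
233 203.05127 [494. -59.  98.]
239 194.23965 [494. -59. 107.]
245 191.0124 [493. -61. 111.]
251 192.15788 [491. -64. 111.]
257 193.03056 [490. -68. 111.]
263 222.57599 [484. -82.  85.]
269 246.74962 [478. -95.  64.]
```

{"method": "servo_tool", "body": {"rows": [[0,0,0,0,0,0,30],[0,0,0,0,0,0,30],[0,0,-0.04,0.0005,0.015,0,30],[0,0,-0.08,0.0018,0.03,0,30],[0,0,-0.12,0.004,0.0448,0,30],[0,0,-0.16,0.0072,0.0594,0,30],[0,0,-0.2,0.0112,0.0739,0,30],[0,0,-0.24,0.016,0.0881,0,30],[0,0,-0.28,0.0217,0.1019,0,30],[0,0,-0.28,0.0217,0.1019,0,30]]}}

```text
t: 4.88
ee_pos: [510.3, -68.2, 95.3]
orientation: [2.213, 2.229, 0.0]
ft_force: [0.1, -0.6, 0.4]
width: 29.8
grasp_force: 0.0
```

```bash
cat > m.py <<'E'
from h import *
import sys
# disc angle from the top camera: bright screw head / dark hole on the hat plane
def meas(name,tag):
    im,d,i=snap(name,tag)
    z=np.load(f'pics/{tag}.npz');o=ctrl.get_obs();p=o['ee_pos'];r=o['orientation']
    print('t',round(o['t'],2),'tcp',np.round(p,1),'psi',round(np.degrees(2*np.arctan2(r[1],r[0]))%360,1),'F',np.round(o['ft_force'],1),'w',round(o['width'],1))
    C=np.array([510,-20.])
    # unwrap brightness on a circle of radius 56 (mean over a few mm)
    g=cv2.cvtColor(im,cv2.COLOR_RGB2GRAY).astype(np.float32)
    a=np.arange(0,360,1.);V=[]
    for R in(53,56,59):
        uv=np.array([proj(i,[C[0]+R*np.cos(t),C[1]+R*np.sin(t),84]) for t in np.radians(a)],np.float32)
        V.append(cv2.remap(g,uv[:,:1],uv[:,1:],1).ravel())
    V=np.mean(V,0);V=np.convolve(np.r_[V[-4:],V,V[:4]],np.ones(9)/9,'valid')
    med=np.median(V)
    print('med',med,'bright',[(int(k)-360*(k>180),round(float(V[k]))) for k in np.argsort(-V)[:6]],'dark',[(int(k)-360*(k>180),round(float(V[k]))) for k in np.argsort(V)[:6]])
meas(sys.argv[1],sys.argv[2])
E
python3 m.py wrist w3; python3 m.py top t3
```

```text
t 4.92 tcp [510.1 -68.1  95.2] psi 90.4 F [-0.2 -0.2 -0.5] w 29.9
med 98.03090625339084 bright [(np.int64(105), 134), (np.int64(106), 134), (np.int64(107), 133), (np.int64(108), 132), (np.int64(104), 132), (np.int64(109), 131)] dark [(np.int64(-114), 66), (np.int64(-25), 66), (np.int64(-26), 66), (np.int64(-24), 66), (np.int64(-23), 67), (np.int64(-27), 67)]
t 4.97 tcp [509.9 -68.1  95.2] psi 90.4 F [ 0.  -0.2 -0.4] w 30.2
med 84.5264023674859 bright [(np.int64(-34), 182), (np.int64(-33), 182), (np.int64(-35), 182), (np.int64(-32), 182), (np.int64(-36), 181), (np.int64(-31), 181)] dark [(np.int64(158), 58), (np.int64(157), 58), (np.int64(159), 59), (np.int64(156), 59), (np.int64(160), 61), (np.int64(155), 61)]
```

View pics/w3.png

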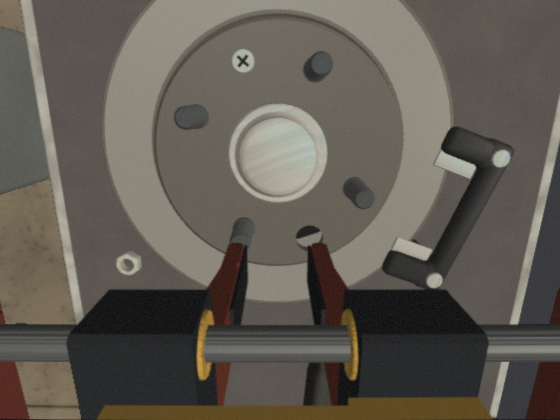

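The left finger is now up against the stud at (243,232). The screw is at (243,61) and the hole at (309,236). Next I'll measure the angle by detecting the bright screw head and the hole.

```bash
cat > a.py <<'E'
from h import *
import sys
def ang(tag,hole,screw,bolts=None):
    z=np.load(f'pics/{tag}.npz');f=lambda q,h:onz(z,*q,h)[:2]
    a=lambda p:np.degrees(np.arctan2(p[1],p[0]))
    h,s=f(hole,84),f(screw,84);print('hole',h,'screw',s,'dist',np.hypot(*(h-s)),'ang',a(h-s))
    if bolts:
        b=[f(q,78) for q in bolts];print('bracket',a(b[0]-b[1])-90,'len',np.hypot(*(b[0]-b[1])))
E
python3 -c "
from a import *
ang('w3',(309,236),(243,61),((501,158),(434,281)))"
```

```text
hole [531.66418487 -69.98283203] screw [492.72237734  30.79662765] dist 108.0414914137635 ang -68.87315918603632
bracket -19.875818586305826 len 87.41287089225644
```

Run:
```python
from h import *
z=np.load('pics/w3.npz');d=z['d']
P=np.array([[pt(z,d,u,v) for u in range(180,360)] for v in range(200,300)])
m=(P[:,:,2]>105)&(P[:,:,2]<114)
n,l,s,c=cv2.connectedComponentsWithStats(m.astype(np.uint8))
for k in range(1,n):
    if s[k,4]>15:print(s[k],P[l==k].mean(0).round(1),P[l==k].min(0).round(1),P[l==k].max(0).round(1))
print(proj(z,[510,-68.1,95]),proj(z,[495,-68.1,95]),proj(z,[525,-68.1,95]))
for v in range(240,300,10):print(v,[tuple(P[v-200,u-180].round(0)) for u in(205,225,235,243,330)])
```

```text
[172   0   8   9  53] [553.3 -41.4 110. ] [551.5 -44.2 105.7] [555.2 -39.4 111.7]
[ 50  30  22  19 259] [492.1 -61.6 109.6] [485.9 -67.5 105.3] [497.3 -58.2 112.2]
(np.float64(273.9717412475479), np.float64(239.45259513348674)) (np.float64(248.5037912761992), np.float64(239.29583391053524)) (np.float64(299.4324509858119), np.float64(239.605907192376))
240 [(np.float64(467.0), np.float64(-73.0), np.float64(84.0)), (np.float64(480.0), np.float64(-73.0), np.float64(85.0)), (np.float64(489.0), np.float64(-62.0), np.float64(111.0)), (np.float64(493.0), np.float64(-62.0), np.float64(111.0)), (np.float64(545.0), np.float64(-72.0), np.float64(84.0))]
250 [(np.float64(462.0), np.float64(-89.0), np.float64(63.0)), (np.float64(479.0), np.float64(-80.0), np.float64(84.0)), (np.float64(492.0), np.float64(-58.0), np.float64(136.0)), (np.float64(495.0), np.float64(-59.0), np.float64(132.0)), (np.float64(545.0), np.float64(-79.0), np.float64(84.0))]
260 [(np.float64(462.0), np.float64(-96.0), np.float64(64.0)), (np.float64(489.0), np.float64(-57.0), np.float64(147.0)), (np.float64(493.0), np.float64
[... 344 characters left out ...]
.0), np.float64(-61.0), np.float64(150.0)), (np.float64(534.0), np.float64(-57.0), np.float64(157.0))]
280 [(np.float64(461.0), np.float64(-112.0), np.float64(62.0)), (np.float64(492.0), np.float64(-57.0), np.float64(166.0)), (np.float64(495.0), np.float64(-57.0), np.float64(166.0)), (np.float64(497.0), np.float64(-65.0), np.float64(150.0)), (np.float64(532.0), np.float64(-57.0), np.float64(166.0))]
290 [(np.float64(494.0), np.float64(-36.0), np.float64(211.0)), (np.float64(492.0), np.float64(-58.0), np.float64(173.0)), (np.float64(496.0), np.float64(-59.0), np.float64(170.0)), (np.float64(511.0), np.float64(8.0), np.float64(289.0)), (np.float64(531.0), np.float64(-57.0), np.float64(173.0))]
```

The stud hasn't moved. The finger depth suggests the tips end higher than the TCP, so I'll check the tip height in the scene view.

Run:
```python
from h import *
im,d,i=snap('scene','s3');z=np.load('pics/s3.npz')
hsv=cv2.cvtColor(im,cv2.COLOR_RGB2HSV)
pts=[]
for v in range(100,260):
    for u in range(200,400):
        if d[v,u]>0:
            p=pt(z,d,u,v)
            if abs(p[0]-510)<60 and abs(p[1]+68)<30 and p[2]>90: pts.append((*p,u,v,*im[v,u]))
pts=np.array(pts);pts=pts[np.argsort(pts[:,2])]
for p in pts[::12][:45]:print(p.round(0))
w=np.load('pics/w3.npz')
for q in([495,-58,95],[495,-78,95],[495,-58,115],[495,-58,135]):print(q,proj(w,q))
c=cv2.resize(im[100:250,215:415],(800,600),interpolation=cv2.INTER_CUBIC);cv2.imwrite('pics/s3c.png',c[:,:,::-1])
```

```text
[490. -40.  90. 308. 189. 115. 108.  99.]
[484. -69.  92. 320. 183.  87.  81.  75.]
[490. -61.  96. 315. 182.  63.  61.  61.]
[482. -66.  99. 320. 181.  87.  80.  75.]
[551. -41. 102. 285. 172.  45.  43.  44.]
[486. -62. 106. 317. 178.  54.  54.  53.]
[556. -46. 109. 285. 167.  56.  54.  54.]
[482. -67. 110. 320. 176. 118. 113. 105.]
[481. -62. 113. 319. 176.  63.  61.  59.]
[523. -69. 129. 305. 160.  50.  46.  45.]
[522. -77. 130. 308. 158.  75.  71.  66.]
[525. -68. 131. 304. 159.  27.  26.  25.]
[525. -65. 132. 303. 159.  26.  25.  25.]
[488. -61. 134. 316. 166.  67.  36.  30.]
[486. -61. 135. 317. 166.  66.  35.  29.]
[525. -76. 136. 307. 155.  22.  21.  22.]
[523. -60. 138. 302. 158.  25.  25.  26.]
[486. -61. 139. 317. 164.  66.  35.  30.]
[491. -58. 140. 314. 163.  68.  38.  32.]
[487. -60. 141. 316. 163.  66.  34.  28.]
[488. -75. 142. 321. 159.  64.  34.  28.]
[485. -75. 144. 322. 159.  63.  32.  27.]
[486. -76. 145. 322. 158.  62.  32.  26.]
[524. -64. 147. 303. 153.  27.  26.  26.]
[524. -76. 148. 307. 150.  22.  21.  22.]
[491. -58. 150. 314. 159.  58.  31.  27.]
[530. -5
[... 409 characters left out ...]
.]
[527. -78. 164. 307. 142.  21.  21.  22.]
[491. -57. 165. 314. 152.  79.  45.  38.]
[485. -79. 167. 324. 148.  60.  27.  22.]
[491. -57. 168. 314. 151.  79.  45.  38.]
[491. -57. 170. 314. 150.  79.  44.  39.]
[489. -57. 170. 315. 150.  64.  33.  27.]
[523. -59. 172. 302. 143.  24.  24.  24.]
[486. -59. 173. 317. 149.  66.  34.  29.]
[525. -76. 174. 307. 138.  22.  21.  22.]
[495, -58, 95] (np.float64(248.2243087620443), np.float64(223.04328643733277))
[495, -78, 95] (np.float64(248.77155933598104), np.float64(254.7990002838366))
[495, -58, 115] (np.float64(245.25558740915295), np.float64(235.27298721086586))
[495, -58, 135] (np.float64(241.60137163397061), np.float64(250.33026397407903))
```

View pics/s3c.png

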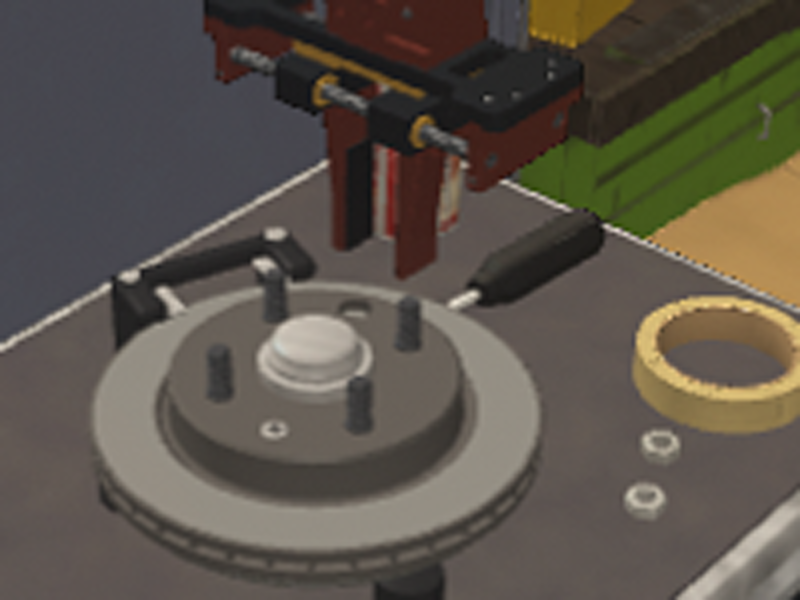

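Both cameras agree: the fingertips really hang at z≈132, about 36 mm above the reported TCP height. Horizontally they agree with the reported position. So nothing has been touched yet. I'll swing back over the stud, reopen, and later go down another 35 mm.

{"method": "servo_tool", "body": {"rows": [[0,0,0.1,0.003,-0.037,0,40],[0,0,0.2,0.011,-0.074,0,40],[0,0,0.28,0.0217,-0.1019,0,40],[0,0,0.28,0.0217,-0.1019,0,40],[0,0,0.28,0.0217,-0.1019,0,40]]}}

```text
t: 5.65
ee_pos: [489.9, -64.0, 95.2]
orientation: [2.627, 1.722, 0.001]
ft_force: [-1.0, -0.6, -0.8]
width: 40.0
grasp_force: 0.0
```

{"method": "servo_tool", "body": {"rows": [[0,0,0,0,0.01,0.03,40],[0,0,0,0,0.01,0.06,40],[0,0,0,0,0.01,0.09,40],[0,0,0,0,0.01,0.11,40],[0,0,0,0,0.01,0.11,40]]}}

```text
t: 6.28
ee_pos: [491.1, -64.7, 72.6]
orientation: [-2.629, -1.719, 0.001]
ft_force: [0.0, 0.3, 0.1]
width: 39.7
grasp_force: 0.0
```

```bash
cat > tips.py <<'E'
from h import *
import sys
def tips(tag):
    im,d,i=snap('scene',tag);z=np.load(f'pics/{tag}.npz');o=ctrl.get_obs();c=o['ee_pos']
    P=[];
    for v in range(100,260):
        for u in range(200,400):
            r,g,b=map(int,im[v,u])
            if d[v,u]>0 and r>1.5*g and r>40:
                p=pt(z,d,u,v)
                if np.hypot(*(p-c)[:2])<60 and p[2]<c[2]+80:P.append(p)
    P=np.array(P);P=P[np.argsort(P[:,2])];print('t',o['t'],'tcp',c.round(1),'F',o['ft_force'].round(1),'lowest red',P[[0,3,8,15]].round(1).tolist())
tips(sys.argv[1])
E
python3 tips.py s4
```

```text
t 6.325 tcp [491.3 -64.8  72.9] F [ 0.8 -0.2  0.5] lowest red [[519.6, -68.1, 104.8], [468.0, -46.6, 106.0], [470.0, -45.9, 107.7], [514.0, -64.7, 108.9]]
```

This confirms it: the reported TCP is 11 mm below the hat top with no contact, and the seen tips are at about 107. I'll go 10 mm lower, narrow the opening, and push on an arc.

{"method": "servo_tool", "body": {"rows": [[0,0,0,0,0,0.02,40],[0,0,0,0,0,0.04,40],[0,0,0,0,0,0.05,30],[0,0,0,0,0,0.05,30],[0,0,0,0,0,0.05,30]]}}

```text
t: 6.95
ee_pos: [491.5, -64.8, 63.1]
orientation: [2.629, 1.719, 0.0]
ft_force: [-0.4, -0.2, -0.0]
width: 29.6
grasp_force: 0.0
```

{"method": "servo_tool", "body": {"rows": [[0,0,-0.04,0.0005,0.015,0,30],[0,0,-0.08,0.0018,0.03,0,30],[0,0,-0.12,0.004,0.0448,0,30],[0,0,-0.16,0.0072,0.0594,0,30],[0,0,-0.2,0.0112,0.0739,0,30],[0,0,-0.24,0.016,0.0881,0,30],[0,0,-0.28,0.0217,0.1019,0,30],[0,0,-0.28,0.0217,0.1019,0,30]]}}

```text
t: 7.95
ee_pos: [510.7, -68.7, 62.9]
orientation: [-2.212, -2.228, 0.002]
ft_force: [-2.7, 1.0, 1.8]
width: 30.0
grasp_force: 1.9
```

```bash
python3 tips.py s5; python3 -c "
from h import *
snap('wrist','w5')"
```

```text
t 8.0 tcp [510.7 -68.7  62.9] F [-4.2  0.9  1.8] lowest red [[493.2, -62.0, 93.5], [487.4, -61.1, 96.6], [529.4, -58.3, 98.1], [486.8, -69.3, 99.8]]
```

View pics/w5.png

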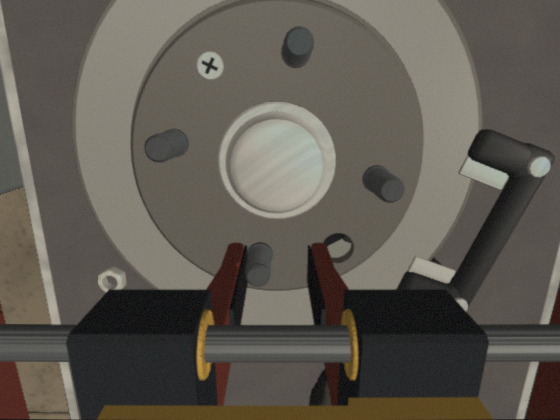

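The disc is turning, with the left finger pushing the stud at (258,265). The screw is at (210,66) and the hole at (338,247).

```bash
python3 -c "
from a import *
ang('w5',(338,247),(210,66))"
```

```text
hole [544.35810447 -64.23746668] screw [480.95883908  24.47679754] dist 109.03984376924839 ang -54.44866787912256
```

{"method": "servo_tool", "body": {"rows": [[0,0,-0.04,0.0005,0.015,0,30],[0,0,-0.08,0.0018,0.03,0,30],[0,0,-0.12,0.004,0.0448,0,30],[0,0,-0.16,0.0072,0.0594,0,30],[0,0,-0.2,0.0112,0.0739,0,30],[0,0,-0.24,0.016,0.0881,0,30],[0,0,-0.28,0.0217,0.1019,0,30],[0,0,-0.32,0.0283,0.1154,0,30],[0,0,-0.36,0.0356,0.1285,0,30],[0,0,-0.387,0.0409,0.137,0,30]]}}

```text
t: 9.3
ee_pos: [537.9, -60.5, 62.8]
orientation: [-1.48, -2.768, 0.002]
ft_force: [-5.6, 0.5, 2.0]
width: 29.9
grasp_force: 2.4
```

{"method": "servo_tool", "body": {"rows": [[0,0,0,0,0,0,30],[0,0,0.033,0,-0.0125,0,30],[0,0,0.066,0.001,-0.025,0,30],[0,0,0.1,0.003,-0.037,0,30],[0,0,0.1,0.003,-0.037,0,30]]}}

```text
t: 9.93
ee_pos: [533.7, -64.5, 63.4]
orientation: [1.686, 2.649, 0.001]
ft_force: [-0.1, 0.2, -0.1]
width: 29.6
grasp_force: 0.0
```

```bash
python3 -c "
from h import *
snap('wrist','w6');o=ctrl.get_obs();print(o['ft_force'],o['orientation'],o['qpos'])"
```

```text
[ 0.11911618 -0.32698749  0.63876796] [1.68456329e+00 2.64974938e+00 1.14742098e-03] [-1.42190102e-01  4.84316779e-01  1.90551705e+00 -4.89793530e-05
  7.49908783e-01 -5.80373956e-01]
```

View pics/w6.png

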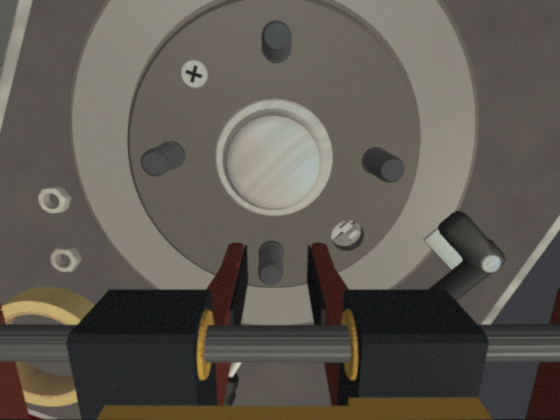

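The star wheel now shows in the hole at (347,234), the screw is at (194,74), and the stud stands free between the fingers. Next I'll measure the residual angle, with the adjuster's toothed wheel as a cross-check.

Run:
```python
from a import *
ang('w6',(347,234),(194,74))
z=np.load('pics/w6.npz')
ad=np.array([np.cos(np.radians(-20)),np.sin(np.radians(-20))])
for C in((510,-20),(512,-18),(508,-21)):
    print(proj(z,[*(np.array(C)+56*ad),84]),proj(z,[*(np.array(C)+56*ad),73]))
c=cv2.resize(z['im'][205:265,315:375],(600,600),interpolation=cv2.INTER_CUBIC);cv2.imwrite('pics/h6.png',c[:,:,::-1])
o=ctrl.get_obs();print(o['ee_pos'])
```

```text
hole [563.37881536 -38.72817108] screw [462.23001371   0.7920537 ] dist 108.59524963376327 ang -21.341269584211332
(np.float64(345.34235269179874), np.float64(234.1177939371487)) (np.float64(341.614853467013), np.float64(227.10193024683994))
(np.float64(350.5247654812849), np.float64(232.38024388827202)) (np.float64(346.51113992990827), np.float64(225.44939872539567))
(np.float64(341.0696086583062), np.float64(234.2274883286768)) (np.float64(337.5736636565228), np.float64(227.20584052302524))
[533.61008305 -64.37973778  63.35558772]
```

View pics/h6.png

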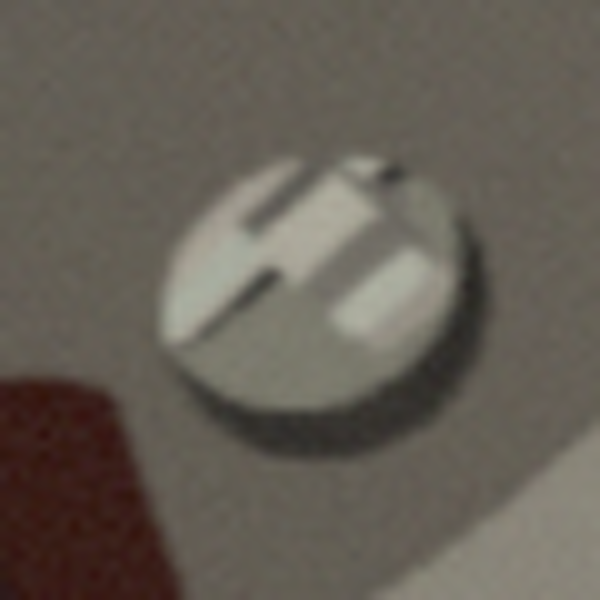

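The hole is at -21.3° against -20° for the bracket, about 1.4 mm off and inside the 6 mm limit, with the star wheel visible in the hole. Now I'll lift, shut the fingers, move over the hole at about (562.7,-40), and come down with the real tips about 36 mm above it.

{"method": "servo_tool", "body": {"rows": [[0,0,0,0,0,-0.06,30],[0,0,0,0,0,-0.16,30],[0,0,0,0,0,-0.25,30],[0,0,0,0,0,-0.25,30],[0,0,0,0.02,0.07,-0.25,0],[0,0,0,0.04,0.14,-0.25,0],[0,0,0,0.049,0.183,-0.25,0],[0,0,0,0.049,0.183,-0.18,0],[0,0,0,0.049,0.183,-0.14,0],[0,0,0,0.049,0.183,-0.113,0]]}}

```text
t: 11.22
ee_pos: [560.8, -39.9, 84.5]
orientation: [-1.685, -2.649, 0.001]
ft_force: [0.2, 0.2, 0.2]
width: 0.6
grasp_force: 0.0
```

{"method": "servo_tool", "body": {"rows": [[0,0,0,0,0,0,0],[0,0,0,0,0,0,0],[0,0,0,0,0,0,0],[0,0,0,0,0,0,0]]}}

```text
t: 11.72
ee_pos: [561.8, -39.8, 86.0]
orientation: [1.686, 2.651, 0.0]
ft_force: [-1.0, 0.0, -1.0]
width: 0.3
grasp_force: 0.0
```

```bash
python3 tips.py s7
python3 - <<'E'
from h import *
im,d,i=snap('wrist','w7');a=np.load('pics/s7.npz')['im']
top,_,_=snap('top','t7')
c=np.hstack([cv2.resize(a[120:250,215:375],(369,300)),cv2.resize(im,(400,300))])
cv2.imwrite('pics/c7.png',c[:,:,::-1])
z=np.load('pics/s7.npz');o=ctrl.get_obs();e=o['ee_pos']
P=[pt(z,z['d'],u,v) for v in range(100,240) for u in range(200,400) if z['d'][v,u]>0]
P=np.array([p for p in P if 112<p[2]<160 and np.hypot(*(p-e)[:2])<45]);print(len(P),P.min(0),P.max(0),P.mean(0))
E
```

```text
t 11.775 tcp [561.8 -39.8  85.9] F [-0.1 -0.1  0.7] lowest red [[564.0, -28.8, 118.7], [559.6, -30.0, 120.0], [550.2, -31.4, 121.0], [553.0, -34.5, 123.0]]
228 [527.68266229 -65.23440869 112.00754076] [565.46777965   1.18587513 159.858664  ] [554.94822922 -34.99665382 139.12332574]
```

View pics/c7.png

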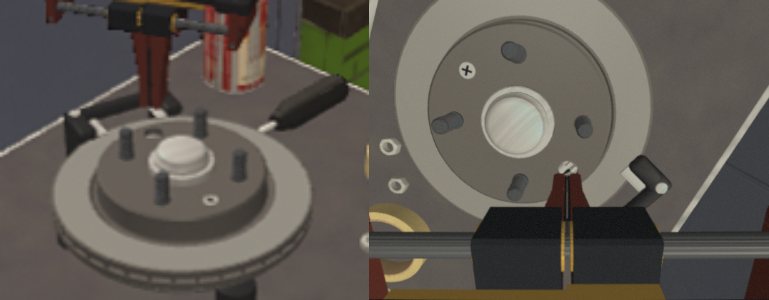

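The shut fingers stand over the hole, which is just visible at their tips in the crop at (568,168), with the tips about 36 mm above the hat and clear of the studs. Holding still now.

{"method": "servo_tool", "body": {"rows": [[0,0,0,0,0,0,0],[0,0,0,0,0,0,0],[0,0,0,0,0,0,0],[0,0,0,0,0,0,0],[0,0,0,0,0,0,0],[0,0,0,0,0,0,0],[0,0,0,0,0,0,0],[0,0,0,0,0,0,0],[0,0,0,0,0,0,0],[0,0,0,0,0,0,0]]}}

```text
t: 13.12
ee_pos: [561.7, -39.8, 85.7]
orientation: [1.686, 2.651, 0.0]
ft_force: [-0.5, 0.3, 0.2]
width: 0.9
grasp_force: 0.0
```

{"method": "servo_tool", "body": {"rows": [[0,0,0,0,0,0,0],[0,0,0,0,0,0,0],[0,0,0,0,0,0,0],[0,0,0,0,0,0,0],[0,0,0,0,0,0,0],[0,0,0,0,0,0,0],[0,0,0,0,0,0,0],[0,0,0,0,0,0,0],[0,0,0,0,0,0,0],[0,0,0,0,0,0,0]]}}

```text
t: 14.38
ee_pos: [561.7, -39.8, 85.7]
orientation: [-1.686, -2.651, 0.0]
ft_force: [1.1, -0.1, -0.3]
width: 0.2
grasp_force: 0.0
```

{"method": "servo_tool", "body": {"rows": [[0,0,0,0,0,0,0],[0,0,0,0,0,0,0],[0,0,0,0,0,0,0],[0,0,0,0,0,0,0],[0,0,0,0,0,0,0],[0,0,0,0,0,0,0],[0,0,0,0,0,0,0],[0,0,0,0,0,0,0],[0,0,0,0,0,0,0],[0,0,0,0,0,0,0]]}}

```text
t: 15.62
ee_pos: [561.7, -39.8, 85.7]
orientation: [-1.686, -2.651, -0.0]
ft_force: [-0.4, -0.6, 0.3]
width: 0.2
grasp_force: 0.0
```

Run:
```python
from a import *
ang('w7',((568-369)*1.4,167*1.4),((467-369)*1.4,70*1.4))
o=ctrl.get_obs();print(o['t'],o['ee_pos'],o['ft_force'])
print(ctrl.close_job())
```

```text
hole [562.74035703 -36.71128783] screw [462.01599085   0.96528738] dist 107.54032853360336 ang -20.508622404323976
15.625 [561.70306159 -39.77007399  85.68865797] [-0.37684414 -0.56918896  0.31683948]
the job is handed in; nothing more can be done
None
```

The disc's hole now stands over the star-wheel adjuster, about 1 mm off by camera, and I held the shut fingers about 36 mm above it, touching nothing, for over 3 s before handing in at 15.6 s; the screwdriver, pad and nuts were not touched, and the verdict was not shown.

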